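Charge the bowl finisher with a scoop of ceramic chips

TASK

With the hand scoop, take ceramic chips from the tub and tip them into the bowl of the vibratory finisher, at least four of them, without spilling any on the bench. Keep the gripper's fingers off the chips and leave the loose mould parts around where they are; when done, set the scoop back on the bench, standing on its flat bottom.

Things in the scene. Friction and masses are not known exactly. Their poses are not given: they have to be found in the camera images.
- tub: Open media tub of grey plastic, fixed to the bench, one end sloping. Origin on its underside; x along its length, z up. Inside 130 mm wide (y). The flat floor, 8 mm above the bench, runs from x = -105 to x = +160 mm; at +160 stands an upright end wall, at -105 the end wall leans out, rising at 45 degrees. Walls 5 mm thick, all tops 58 mm above the bench, with a 12 mm rim folded outwards.
- tub_in (a point): Point on the tub's inner floor, 8 mm above its origin, axes as the tub's. The chips lie in one layer on the floor from the foot of the sloping end (the end nearer the robot, within about 0.35 rad) to the middle; from x = +5 mm to the upright end wall the floor is clear.
- finisher: Bench-top vibratory bowl finisher, fixed to the bench: round grey base with springs, and on it a round white bowl. Origin at the centre of its underside.
- bowl_rim (a point): Centre of the bowl's mouth, level with the rim, 170 mm above the bench. The bowl is open, 262 mm wide inside at the rim (276 mm outside); its walls narrow to about 210 mm at the floor. A cone with a short stud rises in its middle to 5 mm below the rim (40 mm thick at 25 mm below the rim, 88 mm at the floor).
- bowl_in (a point): Centre of the bowl's floor, 90 mm above the bench, directly below bowl_rim.
- scoop: Loose aluminium hand scoop, 140 to 240 g, standing on its flat bottom on the bench. Origin at the centre of the pan's underside; the open mouth faces the scoop's -x, the handle is at +x, z is up. Pan 92 mm long (x), 84 mm wide (y), bottom 2 mm thick; back wall 46 mm high.
- scoop_grip (a point): A good place to grip, free on both sides: on the centre line of the black plastic handle, which is 20 mm wide (y), 18 mm thick, leaves the back wall at 36 mm height and rises backwards at 40 degrees for 110 mm. This point is 66 mm along it: 97 mm behind (+x) and 78 mm above the scoop's origin. Axes as the scoop's.
- scoop_lip (a point): Middle of the thin front lip's lower edge, 46 mm in front (-x) of the scoop's origin. The side walls are 44 mm high at the back and fall to nothing at the lip.
- scoop_pan (a point): Point 12 mm above the centre of the pan's underside. Chips stay in the pan when it is carried level or with the mouth tipped a little up (about 20 degrees), and slide out when the mouth is tipped down by 45 to 55 degrees.
- chip0: Ceramic finishing chip: a cylinder 16 mm in diameter and 18 mm long, about 12 g. Origin at its centre. Lies on its side at first.
- chip1: Ceramic finishing chip: a cylinder 16 mm in diameter and 18 mm long, about 12 g. Origin at its centre. Stands on end at first.
- chip2: Ceramic finishing chip: a cylinder 16 mm in diameter and 18 mm long, about 12 g. Origin at its centre. Lies on its side at first.
- chip3: Ceramic finishing chip: a cylinder 16 mm in diameter and 18 mm long, about 12 g. Origin at its centre. Lies on its side at first.
- chip4: Ceramic finishing chip: a cylinder 16 mm in diameter and 18 mm long, about 12 g. Origin at its centre. Stands on end at first.
- chip5: Ceramic finishing chip: a cylinder 16 mm in diameter and 18 mm long, about 12 g. Origin at its centre. Lies on its side at first.
- chip6: Ceramic finishing chip: a cylinder 16 mm in diameter and 18 mm long, about 12 g. Origin at its centre. Lies on its side at first.
- chip7: Ceramic finishing chip: a cylinder 16 mm in diameter and 18 mm long, about 12 g. Origin at its centre. Stands on end at first.
- chip8: Ceramic finishing chip: a cylinder 16 mm in diameter and 18 mm long, about 12 g. Origin at its centre. Lies on its side at first.
- chip9: Ceramic finishing chip: a cylinder 16 mm in diameter and 18 mm long, about 12 g. Origin at its centre. Lies on its side at first.
- pillar: Bystander: steel guide pillar standing on its collar, 44 mm wide at the foot, 105 mm high. Origin at the centre of its underside.
- bush: Bystander: steel guide bush, a ring 48 mm wide and 40 mm high standing on end. Origin at the centre of its underside.
- insert: Bystander: steel mould insert, a block 75 by 50 mm, 34 mm high over its pin. Origin at the centre of its underside.
Not all that is in view belongs to the job. Several things look just like the scoop: the one meant starts nearest to the robot's base.

How it is judged:
By the outcome, as a careful person would: the job done as asked, in the order asked, and still so for the second after the job is handed in, with the robot touching nothing.
It also fails if it takes over 67 s, if anything falls off the work surface, if the arm or the gripper's body presses on something with over 40 N, if the wrist force passes 120 N, or if a joint passes its speed limit or range.

ROBOT

A 6-joint arm with a two-finger parallel gripper is mounted at the origin on the work surface. World frame = base frame: x ahead of the robot, y to its left, z up, the work surface at z = 0. Lengths are in m, angles in rad, forces in N, time in s.
With the tool pointing down it reaches from about 0.375 to 0.975 m from the base axis. Payload 3.8 kg.
Tool frame: the origin (TCP) lies midway between the tips of the shut fingers; the grasp point (between the pads) lies 19 mm behind it; z points along the fingers, y is the direction in which the jaws open and shut (so a half turn about z gives the same grasp; the last joint's range is limited). The gripper opens to 85 mm and grips with 20 to 120 N. Pads are 22 mm wide; open, the fingers measure 114 mm over their backs; the gripper's body (76 mm by 85 mm) begins 54 mm behind the grasp point. The pads swing forward as they close: fully open they stand 13 mm farther back than shut.
Start: joints at [1.145, 0.264, 1.604, -0, 1.274, -0.037], TCP at [0.256, 0.625, 0.193] pointing down, gripper open.
Joint ranges: [-2.63, 2.63], [-0.94, 2.18], [0.31, 2.57], [-1.31, 4.45], [0, 2.66], [-2.55, 2.55]. Speed limits (rad/s): [2.57, 2.57, 3.14, 3.14, 3.14, 3.14].

INTERFACE

Orientations are given as a rotation vector (axis times angle).
In Python, from workcell import bot gives the robot as it stands.
- The arm moves only by the tool drive_tool, never from a script. Its argument "deltas" is a list of rows, each an object with "hand": the opening, from 0 (shut) to 1 (fully open); "offset": the shift along the world's x, y, z in cm, a list of three; "angular": the turn, a rotation vector about the world's x, y, z in degrees, a list of three. A call has 1 to 8 rows; each row is the pose to reach, as a shift and turn from the pose commanded when the call began; what a row does not reach only later rows make up. A row lasts 1/8 s, in which the tool goes at most 62.5 mm and 10.7 degrees, less where a joint would pass 70% of its speed; a pose out of reach is approached as far as the arm can. A call with a gripper value outside its range is refused whole. The fingers move at their own pace and stop on an object; "force" is the grip in N (left out, the last holds). Time passes only in rows, so rows that repeat a pose let the fingers close. It gives the time, the measured TCP pose, the force and the opening at its end, in the units of the state.
- bot.read_state(): the state, without advancing time (a new reading comes with each control period).
- bot.read_camera(name): name is "scene" or "top"; returns a dict with "frame" (384x512x3 uint8, blue, green, red), "mtx" (3x3 intrinsics, pixels), "R" (3x3) and "t" (3): a world point X has camera coordinates R X + t. Camera axes: x right, y down, z forward; pixel columns grow to the right and rows downward; lengths in m; the calibration is good to about 2 mm. A picture is of the moment at which its call begins. There is no depth.
- bot.finish_job(): hands the job in, once; it reports no verdict.
The state is a dict: "time": time; "q": joint angles; "joint_vel": joint speeds; "joint_torque": joint torques, N m; "tool_pos": TCP position; "tcp_rot": TCP orientation; "wrist_force": force on the tool from outside, world axes, zero at the start; "torque": the same for the moment, N m; "width": opening from 0.0 (shut) to 1.0 (fully open).
Only numpy, scipy, OpenCV 4.12 (cv2) and the standard library are available. Lean on these libraries where they do the work, as an engineer would, in place of code of your own. Each camera call takes 0.05 s, during which the arm holds its last target. There are 200 camera calls.

## Working session

There is one attempt and no reset: what is moved stays moved. The work goes in short steps, Python scripts to look and compute and a tool call to move; the robot and the scene stay as the last step left them, time stands still between calls to the robot, and variables do not carry over. Pictures are saved under pics/ and viewed, about 8 in all and at most 12, crops included, and the job is handed in when it is done.

Besides the shell and the picture viewer there is one more tool, called after ">>>" as name(argument=value, ...) on one line, values as JSON. drive_tool: Moves the arm, as the interface text tells. Its arguments: {"type":"object","properties":{"deltas":{"type":"array"},"force":{"type":"number"}},"required":["deltas"]}

```bash
ls; mkdir -p pics
cat > h.py <<'E'
import numpy as np, cv2
from workcell import bot
from scipy.spatial.transform import Rotation as Ro
def snap(n,f):
    c=bot.read_camera(n); cv2.imwrite('pics/'+f,c['frame']); np.savez('cal_'+n+'.npz',mtx=c['mtx'],R=c['R'],t=c['t']); return c
def cal(n): return np.load('cal_'+n+'.npz')
def px2w(n,u,v,z):
    c=cal(n); d=c['R'].T@np.linalg.solve(c['mtx'],[u,v,1.]); o=-c['R'].T@c['t']
    return o+d*(z-o[2])/d[2]
def w2px(n,P):
    c=cal(n); p=c['mtx']@(c['R']@np.array(P)+c['t']); return p[:2]/p[2]
E
python3 - <<'E'
from h import *
a=snap('top','a_top.png');b=snap('scene','a_sc.png')
for n in('top','scene'):
    c=cal(n);print(n,-c['R'].T@c['t'],c['mtx'].round(0).tolist(),c['R'].round(2).tolist())
print(bot.read_state())
E
```

```text
pics
top [0.4239917  0.14212392 1.46216634] [[478.0, 0.0, 243.0], [0.0, 478.0, 197.0], [0.0, 0.0, 1.0]] [[0.01, -1.0, 0.01], [-0.99, -0.01, -0.11], [0.11, -0.01, -0.99]]
scene [ 1.15311388 -0.11087953  1.11287235] [[403.0, 0.0, 259.0], [0.0, 403.0, 192.0], [0.0, 0.0, 1.0]] [[0.39, 0.92, -0.01], [0.78, -0.34, -0.53], [-0.49, 0.2, -0.85]]
{'time': 0.1, 'q': array([ 1.14510729e+00,  2.64718253e-01,  1.60526200e+00,  8.71954651e-06,
        1.27372570e+00, -3.68973639e-02]), 'joint_vel': array([ 3.34736093e-04, -4.19430096e-05, -3.02361222e-03,  4.26390597e-04,
       -7.31562409e-04, -8.58517433e-04]), 'joint_torque': array([-8.90015363e-04, -5.16714764e+01, -3.68585801e+01, -1.50679484e-04,
        6.31238072e-03, -2.21607991e-06]), 'tool_pos': array([0.25555478, 0.62392988, 0.19174611]), 'tcp_rot': array([-0.60678182, -3.08193368,  0.00322766]), 'wrist_force': array([-0.07273034,  1.80815264,  0.11523203]), 'torque': array([ 0.04701944, -0.01471379, -0.02482076]), 'width': 0.9978493631493257}
```

Run:
```python
import cv2
for n in('top','sc'):
    i=cv2.imread(f'pics/a_{n}.png'); cv2.imwrite(f'pics/a_{n}2.png',cv2.resize(i,(800,600),interpolation=cv2.INTER_CUBIC))
```

```text
(no output)
```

View pics/a_top2.png

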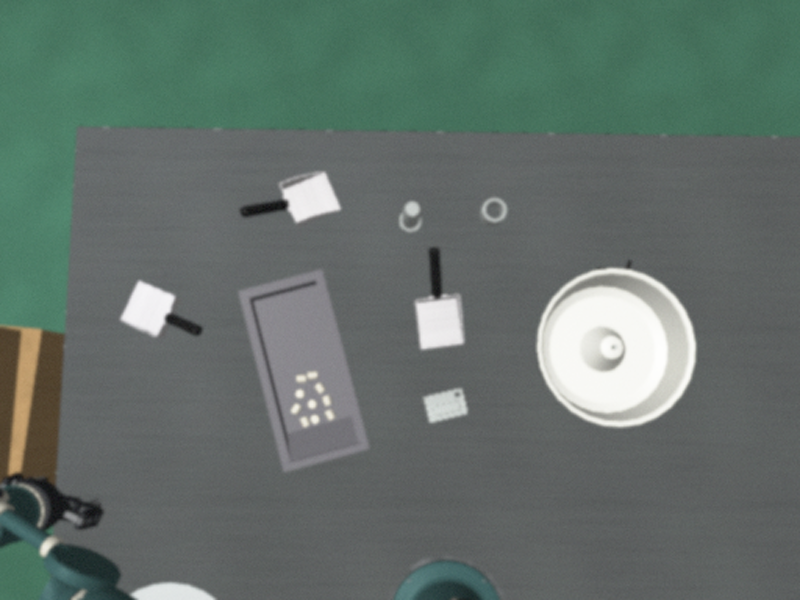

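View pics/a_sc2.png

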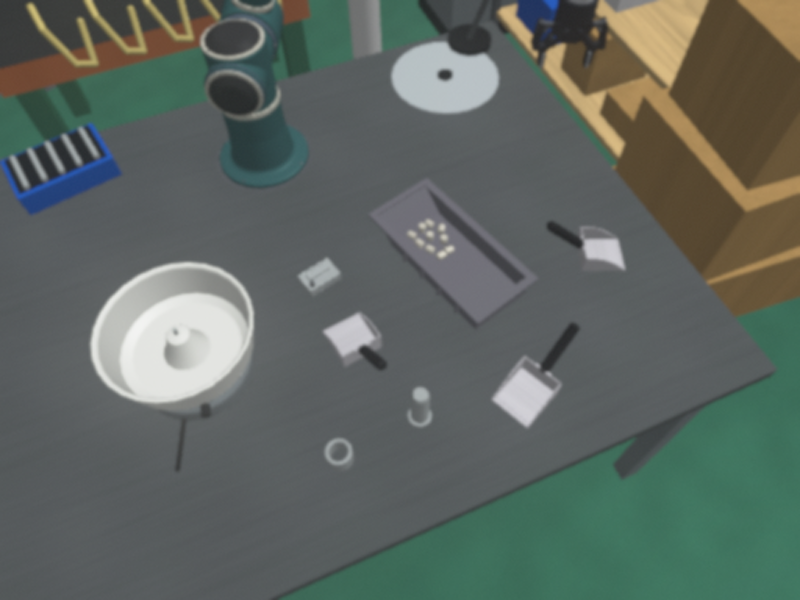

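The views show three look-alike scoops (800x600 top view): A pan (439,321), B (148,308), C (310,197). The base is at about (447,590), so A is nearest. The tub is at about (303,370) with the chips at its near half, and the bowl is at about (616,346). Next is one crop to confirm and measure.

Run:
```python
from h import *
i=cv2.imread('pics/a_top.png')[150:310,145:310]
i=cv2.resize(i,None,fx=3.7,fy=3.7,interpolation=cv2.INTER_CUBIC)
i=cv2.convertScaleAbs(i,alpha=1.4)
cv2.imwrite('pics/a_crop.png',i)
for u,v in((439,321),(148,308),(310,197)):
    p=px2w('top',u*.64,v*.64,0);print(p,np.hypot(*p[:2]))
for u,v in((616,346),): print(px2w('top',u*.64,v*.64,.17))
# rim fit
g=cv2.imread('pics/a_top.png',0)
```

```text
[0.56111386 0.01513268 0.        ] 0.5613178806152965
[0.57960533 0.58739623 0.        ] 0.8252131037439698
[0.80714379 0.27428803 0.        ] 0.8524758167081807
[ 0.50542868 -0.27778091  0.17      ]
```

View pics/a_crop.png

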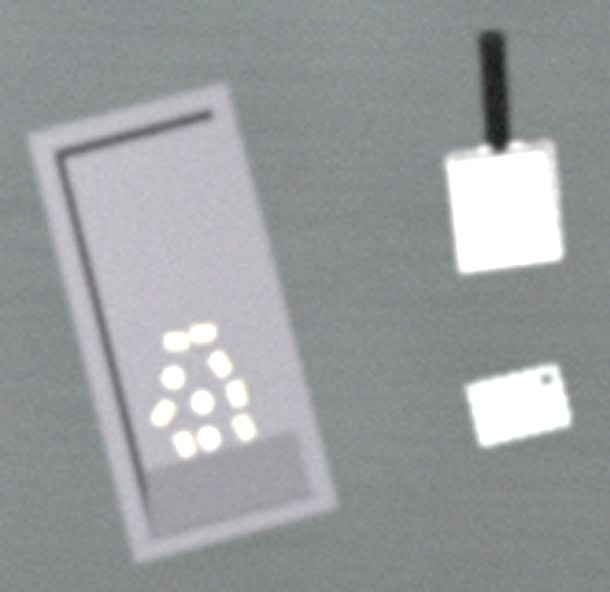

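The crop confirms scoop A: pan (505,210), lip corners (460,272) and (563,259), handle tip (491,35). Tub rim corners are (30,135), (225,85), (338,507), (137,562). Ten chips lie at (150–255, 325–455).

```bash
cat >> h.py <<'E'
def cw(u,v,z): return px2w('top',145+(u+.5)/3.7-.5,150+(v+.5)/3.7-.5,z)
def fit(P,Q):  # 2D model P -> world Q
    P=np.array(P);Q=np.array(Q)[:,:2];Pc=P.mean(0);Qc=Q.mean(0);A=(P-Pc);B=(Q-Qc)
    th=np.arctan2((A[:,0]*B[:,1]-A[:,1]*B[:,0]).sum(),(A*B).sum());c,s=np.cos(th),np.sin(th);R=np.array([[c,-s],[s,c]])
    return th,R,Qc-R@Pc,(A@R.T-B)
E
python3 - <<'E'
from h import *
P=[(.177,.082),(.177,-.082),(-.172,-.082),(-.172,.082)]
th,R,t,e=fit(P,[cw(*c,.058) for c in((30,135),(225,85),(338,507),(137,562))]);print('tub',th,t,e.round(3).tolist())
tR,tt=R,t
for c in((176,342),(203,333),(173,377),(220,364),(236,393),(163,413),(203,402),(245,428),(186,444),(209,438)):
    print('chip',(tR.T@(cw(*c,.017)[:2]-tt)).round(3))
print('slope foot',(tR.T@(cw(150,470,.008)[:2]-tt)).round(3),(tR.T@(cw(295,433,.008)[:2]-tt)).round(3),'end',(tR.T@(cw(62,155,.008)[:2]-tt)).round(3))
L=[cw(460,272,.001),cw(563,259,.001)];B=[cw(446,158,.046),cw(553,143,.046)];T=cw(491,33,.107)
print(L,B,T)
th,R,t,e=fit([(-.046,.042),(-.046,-.042),(.046,.042),(.046,-.042)],L+B);print('scoop',th,t,e.round(4).tolist(),R.T@(T[:2]-t))
print('grip',t+R@[.097,0])
# bowl rim from white threshold fit
i=cv2.imread('pics/a_top.png',0)[165:280,335:455]
m=cv2.threshold(i,0,255,cv2.THRESH_OTSU)[1]
cs=max(cv2.findContours(m,0,cv2.CHAIN_APPROX_NONE)[0],key=cv2.contourArea)
el=cv2.fitEllipse(cv2.convexHull(cs));print(el)
print('bowl',px2w('top',335+el[0][0],165+el[0][1],.17),el[1][0]/478*1.29)
q=bot.read_state();print(Ro.from_rotvec(q['tcp_rot']).as_matrix().round(3))
E
```

```text
tub 0.2755428066784656 [0.46032161 0.27448089] [[0.0, 0.002], [0.002, -0.001], [-0.001, -0.001], [-0.001, 0.001]]
chip [-0.012  0.013]
chip [-0.01 -0.01]
chip [-0.039  0.022]
chip [-0.038 -0.017]
chip [-0.064 -0.024]
chip [-0.064  0.037]
chip [-0.064  0.004]
chip [-0.093 -0.024]
chip [-0.093  0.025]
chip [-0.094  0.006]
slope foot [-0.106  0.06 ] [-0.108 -0.062] end [0.162 0.066]
[array([0.50615328, 0.05179876, 0.001     ]), array([ 0.51795711, -0.03346368,  0.001     ])] [array([0.59550193, 0.06641606, 0.046     ]), array([ 0.60881837, -0.02002929,  0.046     ])] [0.68659836 0.03527349 0.107     ]
scoop 0.15016549516090072 [0.55710767 0.01618046] [[-0.0008, -0.001], [-0.0, 0.0012], [0.0008, -0.0018], [0.0001, 0.0016]] [ 0.1308898  -0.00049387]
grip [0.65301607 0.03069183]
((59.0030403137207, 57.01604461669922), (99.84577941894531, 103.36483764648438), 135.464599609375)
bowl [ 0.50385695 -0.27709985  0.17      ] 0.26945827500091935
[[-0.925  0.379 -0.001]
 [ 0.379  0.925 -0.002]
 [ 0.    -0.002 -1.   ]]
```

Scoop A: origin (0.557, 0.016), yaw 0.150, fit error under 2 mm, grip point (0.653, 0.031). The tub's yaw is 0.276, and its slope foot and end wall fall at −0.107 and +0.162, against −0.105 and +0.160 given. The bowl centre is (0.504, −0.277), about 0.27 m across at the rim (given 0.276 outside). I'll go above the grip now.

>>> drive_tool(deltas=[{"hand": 1, "offset": [39.7, -59.4, 0], "angular": [0, 0, 30.9]}, {"hand": 1, "offset": [39.7, -59.4, 0], "angular": [0, 0, 30.9]}, {"hand": 1, "offset": [39.7, -59.4, 0], "angular": [0, 0, 30.9]}, {"hand": 1, "offset": [39.7, -59.4, 0], "angular": [0, 0, 30.9]}, {"hand": 1, "offset": [39.7, -59.4, 0], "angular": [0, 0, 30.9]}, {"hand": 1, "offset": [39.7, -59.4, 0], "angular": [0, 0, 30.9]}, {"hand": 1, "offset": [39.7, -59.4, 0], "angular": [0, 0, 30.9]}, {"hand": 1, "offset": [39.7, -59.4, 0], "angular": [0, 0, 30.9]}], force=60)

```text
time: 1.1
tool_pos: [0.5339, 0.2076, 0.1926]
tcp_rot: [0.236, -3.132, -0.0]
wrist_force: [1.3, 1.1, -0.9]
width: 0.999
```

>>> drive_tool(deltas=[{"hand": 1, "offset": [11.9, -17.8, 0], "angular": [0, 0, 0]}, {"hand": 1, "offset": [11.9, -17.8, 0], "angular": [0, 0, 0]}, {"hand": 1, "offset": [11.9, -17.8, 0], "angular": [0, 0, 0]}, {"hand": 1, "offset": [11.9, -17.8, 0], "angular": [0, 0, 0]}, {"hand": 1, "offset": [11.9, -17.8, -4], "angular": [0, 0, 0]}, {"hand": 1, "offset": [11.9, -17.8, -6], "angular": [0, 0, 0]}])

```text
time: 1.85
tool_pos: [0.6504, 0.0317, 0.1301]
tcp_rot: [0.235, -3.128, -0.001]
wrist_force: [-0.5, -0.5, -0.5]
width: 1.001
```

Run:
```python
from h import *
a=snap('top','b_top.png');b=snap('scene','b_sc.png')
s=bot.read_state();print(s['tool_pos'],s['q'])
p=w2px('scene',s['tool_pos']);print(p,w2px('scene',[.653,.031,.078]),w2px('top',[.653,.031,.078]))
i=b['frame'];u,v=[int(x) for x in w2px('scene',[.653,.031,.078])]
k=cv2.resize(i[v-50:v+50,u-66:u+67],(798,600),interpolation=cv2.INTER_CUBIC)
cv2.imwrite('pics/b_crop.png',k)
```

```text
[0.64896619 0.03221937 0.12887931] [ 1.11172924e-02  2.67206723e-01  1.72089942e+00  2.90296704e-04
  1.16111901e+00 -1.71105127e+00]
[238.22911221 218.94269483] [239.29680938 228.57186346] [277.96359975 171.72959668]
```

View pics/b_crop.png

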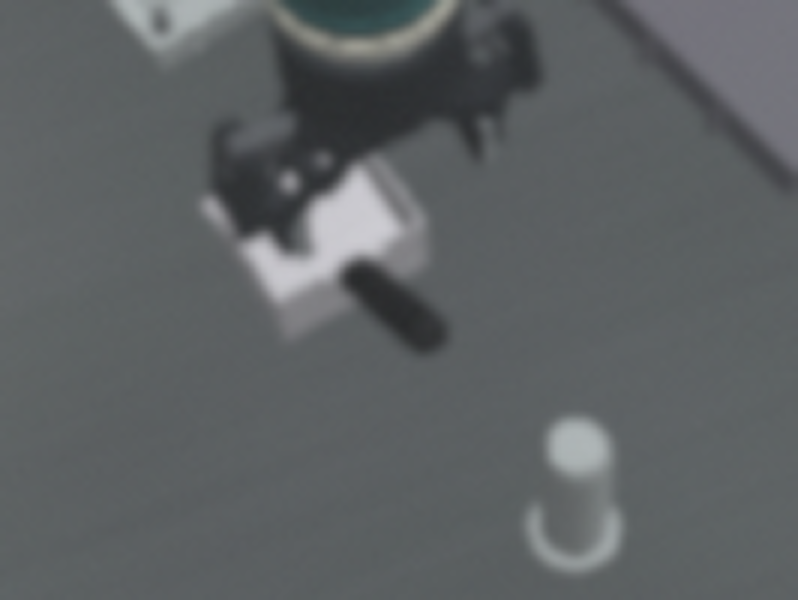

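The gripper straddles the handle. Its open tips are at (295,245) and (480,155) in the crop, midway about over the handle, which runs (355,275)–(430,335). Descending and closing.

>>> drive_tool(deltas=[{"hand": 1, "offset": [0.3, 0, -4], "angular": [0, 0, 0]}, {"hand": 1, "offset": [0.3, 0, -7], "angular": [0, 0, 0]}, {"hand": 0, "offset": [0.3, 0, -7], "angular": [0, 0, 0]}, {"hand": 0, "offset": [0.3, 0, -7], "angular": [0, 0, 0]}, {"hand": 0, "offset": [0.3, 0, -7], "angular": [0, 0, 0]}, {"hand": 0, "offset": [0.3, 0, -7], "angular": [0, 0, 0]}, {"hand": 0, "offset": [0.3, 0, -7], "angular": [0, 0, 0]}, {"hand": 0, "offset": [0.3, 0, -7], "angular": [0, 0, 0]}], force=100)

```text
time: 2.95
tool_pos: [0.6554, 0.0314, 0.0633]
tcp_rot: [-0.236, 3.132, -0.0]
wrist_force: [0.7, -0.3, 0.3]
width: -0.002
```

The gripper shut fully, so it missed. Looking.

Run:
```python
from h import *
a=snap('top','c_top.png');b=snap('scene','c_sc.png')
s=bot.read_state();print(s['tool_pos'],s['width'],s['wrist_force'])
i=b['frame'][178:278,173:306];t=a['frame'][145:235,240:310]
k=np.hstack([cv2.resize(i,(440,330),interpolation=cv2.INTER_CUBIC),cv2.resize(t,(350,330) if 0 else (257,330),interpolation=cv2.INTER_CUBIC)])
cv2.imwrite('pics/c_crop.png',cv2.convertScaleAbs(k,alpha=1.3)); print(w2px('scene',s['tool_pos']),w2px('top',s['tool_pos']))
```

```text
[0.65526347 0.03147209 0.06297095] -0.0018059995047488492 [ 0.33099642 -0.35220691  0.37451123]
[240.00275016 231.4904204 ] [277.39764641 171.7965577 ]
```

View pics/c_crop.png

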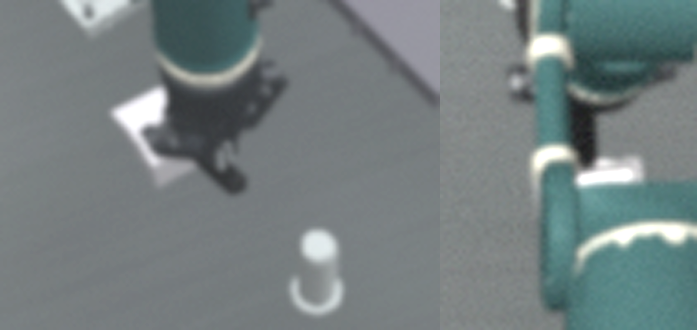

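The fingers look to be around the handle and the handle end has not moved, yet the width reads shut. A small lift will show whether it is held.

>>> drive_tool(deltas=[{"hand": 0, "offset": [0, 0, 1], "angular": [0, 0, 0]}, {"hand": 0, "offset": [0, 0, 2], "angular": [0, 0, 0]}, {"hand": 0, "offset": [0, 0, 2], "angular": [0, 0, 0]}])

```text
time: 3.42
tool_pos: [0.6568, 0.0316, 0.085]
tcp_rot: [-0.236, 3.129, -0.0]
wrist_force: [0.2, 0.4, -1.1]
width: -0.003
```

Run:
```python
from h import *
a=snap('scene','d_sc.png')
s=bot.read_state();print(s['tool_pos'],s['width'],s['wrist_force'],s['torque'])
b=cv2.imread('pics/c_sc.png')
k=np.hstack([cv2.resize(x[185:265,195:275],(400,400),interpolation=cv2.INTER_CUBIC) for x in(b,a['frame'])])
cv2.imwrite('pics/d_crop.png',cv2.convertScaleAbs(k,alpha=1.5))
```

```text
[0.65625513 0.03152617 0.08426263] 0.001696398308565819 [-7.15896491e-05  1.05142367e-01 -1.80347082e-02] [ 0.03586578 -0.02573109  0.01900688]
```

View pics/d_crop.png

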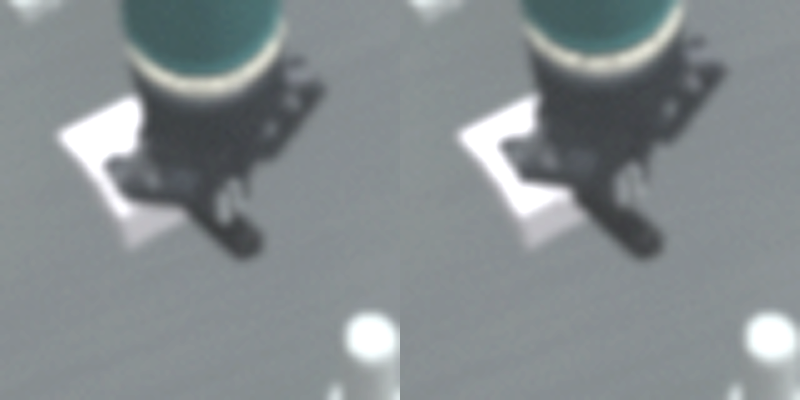

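Run:
```python
from h import *
s=bot.read_state();print(s['tool_pos'],s['width'])
for (u,v,z,n) in((206.4,211.6,.001,'lip -y corner'),(221,235,0,'back bottom -y'),(244,233.5,.1,'handle end')): print(n,px2w('scene',u,v,z))
th=.150;R=np.array([[np.cos(th),-np.sin(th)],[np.sin(th),np.cos(th)]]);t=np.array([.5571,.0162])
f=lambda x,y,z: w2px('scene',[*(t+R@[x,y]),z])
for n,p in dict(lip=(-.046,-.042,.001),back=(.046,-.042,0),backtop=(.046,-.042,.046),end=(.1309,0,.107),grip=(.097,0,.078),root=(.046,0,.036)).items(): print(n,f(*p), (f(*p)-[195,185])*5)
d=cv2.imread('pics/d_sc.png')
def dr(img,P,c):
    q=((w2px('scene',P)-[195,180])*9).astype(int);cv2.circle(img,tuple(int(v) for v in q),4,c,1)
k=cv2.resize(d[180:245,195:278],None,fx=9,fy=9,interpolation=cv2.INTER_CUBIC);k=cv2.convertScaleAbs(k,alpha=1.6)
tp=s['tool_pos'];dr(k,tp,(0,0,255));dr(k,tp+[0,0,.019],(0,255,255))
for x,z in((.046,.036),(.097,.078),(.1309,.107)): dr(k,[*(t+R@[x,0]),z],(0,255,0))
cv2.imwrite('pics/e.png',k);print(k.shape)
```

```text
[0.65625513 0.03152617 0.08426263] 0.001696398308565819
lip -y corner [ 0.51930399 -0.03166589  0.001     ]
back bottom -y [ 0.61342391 -0.01753046  0.        ]
handle end [0.68297679 0.03435808 0.1       ]
lip [206.09161113 211.29915883] [ 55.45805564 131.49579414]
back [220.19709302 233.86336299] [125.9854651  244.31681494]
backtop [218.77737715 227.06730928] [118.88688576 210.33654642]
end [244.85023959 233.27812388] [249.25119797 241.39061938]
grip [239.19917366 228.61300311] [220.99586829 218.06501555]
root [231.36290187 221.92415443] [181.81450937 184.62077215]
(585, 747, 3)
```

View pics/e.png

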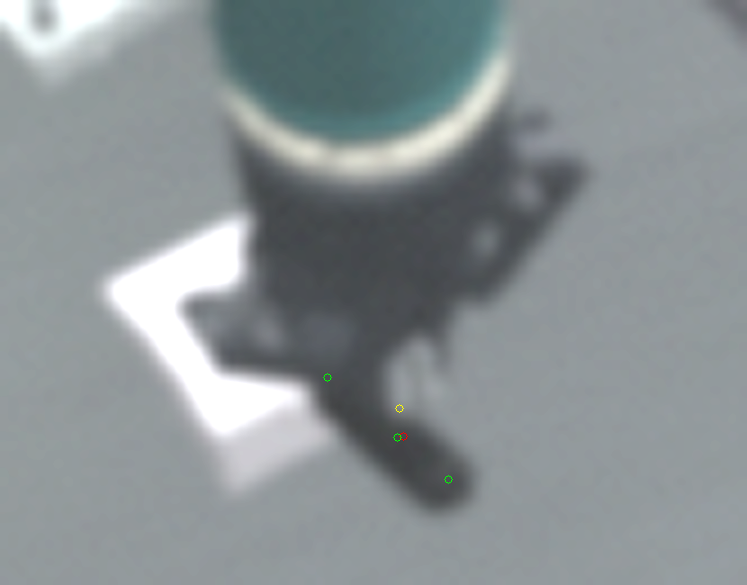

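Still ambiguous. I'll lift clear with the hand shut and compare tip and handle.

>>> drive_tool(deltas=[{"hand": 0, "offset": [0, 0, 4], "angular": [0, 0, 0]}, {"hand": 0, "offset": [0, 0, 8], "angular": [0, 0, 0]}, {"hand": 0, "offset": [0, 0, 8], "angular": [0, 0, 0]}])

```text
time: 3.85
tool_pos: [0.6585, 0.0315, 0.1679]
tcp_rot: [-0.236, 3.124, -0.001]
wrist_force: [0.3, -0.3, -0.7]
width: -0.001
```

Run:
```python
from h import *
a=snap('scene','f_sc.png')
s=bot.read_state();print(s['tool_pos'],s['width'],s['q'])
k=cv2.resize(a['frame'][170:245,190:280],None,fx=8,fy=8,interpolation=cv2.INTER_CUBIC);k=cv2.convertScaleAbs(k,alpha=2.2)
q=((w2px('scene',s['tool_pos'])-[190,170])*8).astype(int);cv2.circle(k,tuple(int(v) for v in q),4,(0,0,255),1)
cv2.imwrite('pics/f.png',k)
```

```text
[0.65680057 0.0315381  0.16526639] -0.0024347348237031665 [ 1.01192158e-02  2.45995052e-01  1.67792629e+00 -2.68467684e-05
  1.21346483e+00 -1.71120074e+00]
```

View pics/f.png

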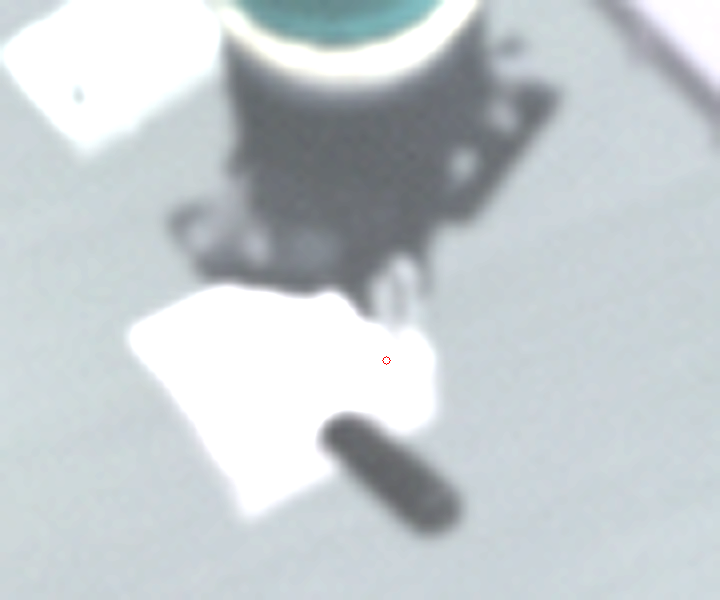

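Run:
```python
from h import *
f=cv2.imread('pics/f_sc.png');b=cv2.imread('pics/b_sc.png')
def cr(i,u0,v0,w,h,P):
    k=cv2.resize(i[v0:v0+h,u0:u0+w],None,fx=10,fy=10,interpolation=cv2.INTER_CUBIC)
    k=np.uint8(255*(k/255.)**.6)
    for p in P:
        q=((w2px('scene',p)-[u0,v0])*10+5).astype(int);cv2.circle(k,tuple(int(v) for v in q),4,(0,0,255),1)
    return k
th=.15;y=np.array([-np.sin(th),np.cos(th),0]);B=np.array([.649,.032,.142])
cv2.imwrite('pics/g.png',np.hstack([cr(f,215,180,38,50,[[.657,.0315,.1655],[.657,.0315,.1845]]),cr(b,217,180,42,50,[B+y*.0425,B-y*.0425])]))
```

```text
(no output)
```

View pics/g.png

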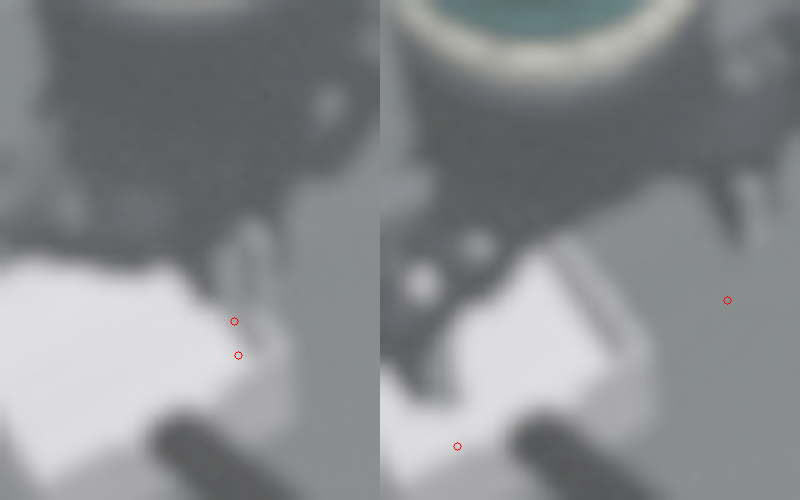

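The tips in the picture sit about 4–5 px above where the reported TCP projects, both open and shut. That is about 2.5 cm higher than I assumed, so the fingers shut just over the handle. The scoop hasn't moved. I'll reopen and go about 2.5 cm lower, which stays clear of the bench and the body whichever reading is right.

>>> drive_tool(deltas=[{"hand": 1, "offset": [0, 0, 0], "angular": [0, 0, 0]}, {"hand": 1, "offset": [0, 0, 0], "angular": [0, 0, 0]}, {"hand": 1, "offset": [0, 0, 0], "angular": [0, 0, 0]}, {"hand": 1, "offset": [0, 0, 0], "angular": [0, 0, 0]}, {"hand": 1, "offset": [0, 0, -5], "angular": [0, 0, 0]}, {"hand": 1, "offset": [0, 0, -8.5], "angular": [0, 0, 0]}, {"hand": 1, "offset": [0, 0, -11], "angular": [0, 0, 0]}, {"hand": 1, "offset": [0, 0, -12.5], "angular": [0, 0, 0]}])

```text
time: 4.9
tool_pos: [0.6542, 0.0315, 0.036]
tcp_rot: [0.236, -3.13, -0.0]
wrist_force: [0.1, 0.9, -0.1]
width: 0.996
```

>>> drive_tool(deltas=[{"hand": 0, "offset": [0, 0, 0], "angular": [0, 0, 0]}, {"hand": 0, "offset": [0, 0, 0], "angular": [0, 0, 0]}, {"hand": 0, "offset": [0, 0, 0], "angular": [0, 0, 0]}, {"hand": 0, "offset": [0, 0, 0], "angular": [0, 0, 0]}, {"hand": 0, "offset": [0, 0, 0], "angular": [0, 0, 0]}, {"hand": 0, "offset": [0, 0, 0], "angular": [0, 0, 0]}])

```text
time: 5.65
tool_pos: [0.6569, 0.0315, 0.0396]
tcp_rot: [-0.236, 3.129, -0.0]
wrist_force: [1.9, 0.3, 5.8]
width: 0.203
```

Gripped (width 0.20, about 17–20 mm). Lift and carry over the clear end of the tub, turning 7.2° to its heading.

>>> drive_tool(deltas=[{"hand": 0, "offset": [0, 0, 2], "angular": [0, 0, 0]}, {"hand": 0, "offset": [-1, 0, 6], "angular": [0, 0, 0]}, {"hand": 0, "offset": [-2, 3, 9.2], "angular": [0, 0, 1]}, {"hand": 0, "offset": [-3, 8, 9.2], "angular": [0, 0, 3]}, {"hand": 0, "offset": [-3.8, 13.5, 9.2], "angular": [0, 0, 5]}, {"hand": 0, "offset": [-3.8, 19, 9.2], "angular": [0, 0, 7.2]}, {"hand": 0, "offset": [-3.8, 24.5, 9.2], "angular": [0, 0, 7.2]}, {"hand": 0, "offset": [-3.8, 29.4, 9.2], "angular": [0, 0, 7.2]}])

```text
time: 6.65
tool_pos: [0.6163, 0.3272, 0.1301]
tcp_rot: [0.433, -3.11, 0.0]
wrist_force: [0.2, -0.3, -1.3]
width: 0.203
```

>>> drive_tool(deltas=[{"hand": 0, "offset": [0, 0, 0], "angular": [0, 0, 0]}, {"hand": 0, "offset": [0, 0, 0], "angular": [0, 0, 0]}])

```text
time: 6.9
tool_pos: [0.6166, 0.325, 0.1296]
tcp_rot: [0.434, -3.11, 0.002]
wrist_force: [-0.2, -1.1, -1.3]
width: 0.205
```

Run:
```python
from h import *
s=bot.read_state();print(s['tool_pos'],s['tcp_rot'],s['width'],s['wrist_force'],s['torque'],s['q'])
a=snap('top','h_top.png')['frame'];b=snap('scene','h_sc.png')['frame']
th=.2755;R=np.array([[np.cos(th),-np.sin(th)],[np.sin(th),np.cos(th)]]);o=s['tool_pos'][:2]-R@[.101,0];z=s['tool_pos'][2]-.0396
P=[[*(o+R@[x,y]),z+h] for x,y,h in((-.046,.042,0),(-.046,-.042,0),(.046,-.042,.046),(.046,.042,.046),(.046,-.042,0))]
out=[]
for n,i in(('top',a),('scene',b)):
    q=np.array([w2px(n,p) for p in P]);print(n,q.round(1).tolist());m=q.mean(0).astype(int);u0,v0=m[0]-32,m[1]-40
    k=cv2.resize(i[v0:v0+75,u0:u0+66],None,fx=6,fy=6,interpolation=cv2.INTER_CUBIC)
    for p in q: cv2.circle(k,tuple(int(v) for v in (p-[u0,v0])*6+3),3,(0,0,255),1)
    out.append(k);print(u0,v0)
cv2.imwrite('pics/h.png',np.hstack(out))
```

```text
[0.61656148 0.32501826 0.1296039 ] [ 4.33529694e-01 -3.11000806e+00  1.85720647e-03] 0.2054708227539626 [-0.1887444  -1.12854536 -1.3453449 ] [-0.0012989  -0.13909238  0.01699131] [ 4.49762518e-01  3.47789706e-01  1.61489011e+00 -7.16596667e-04
  1.18071530e+00 -1.39777214e+00]
top [[175.2, 235.1], [203.6, 227.5], [194.1, 194.8], [164.9, 202.6], [195.6, 196.7]]
154 171
scene [[302.7, 145.4], [282.8, 158.8], [303.8, 169.1], [324.5, 154.6], [302.5, 177.7]]
271 121
```

View pics/h.png

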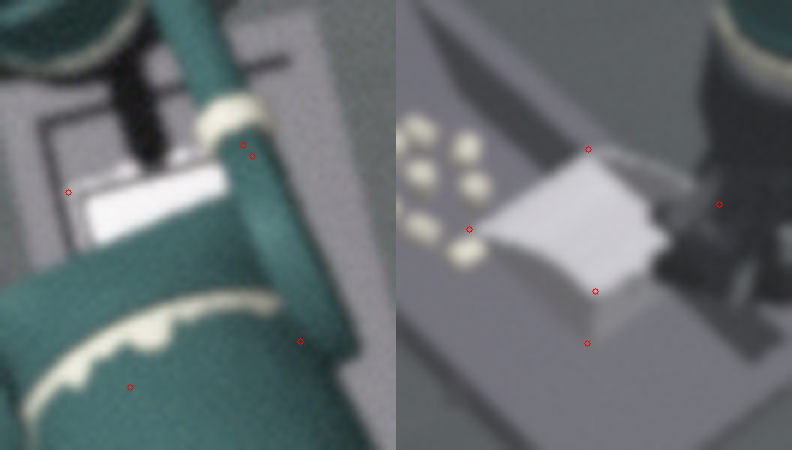

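The predicted corners (red) agree with the seen lip corner (588,149) and back corner (595,292) to about 1 px, and the scoop hangs level in the hand. Computing the scooping path.

```bash
cat >> h.py <<'E'
def tcp(lip,yaw,p,g=(.147,0,.0396)):
    return np.array(lip)+(Ro.from_euler('z',yaw)*Ro.from_euler('y',p,degrees=True)).apply(g)
def tub(x,y,z):
    th=.2755;return np.array([.4603+np.cos(th)*x-np.sin(th)*y,.2745+np.sin(th)*x+np.cos(th)*y,z])
def plan(c0,p0,W,yaw=.2755,pos=tub):  # c0 cmd TCP, p0 cmd pitch
    for x,y,z,p in W:
        d=(tcp(pos(x,y,z),yaw,p)-c0)*100;a=(p-p0)*np.array([-np.sin(yaw),np.cos(yaw),0])
        print((x,y,z,p),d.round(2).tolist(),a.round(1).tolist())
E
python3 - <<'E'
from h import *
c0=np.array([.618,.325,.130])
plan(c0,0,[(.018,.006,.05,-3),(.018,.006,.02,-3),(.018,.006,.009,-3),(.0,.006,.009,-3),(-.04,.006,.009,-3)])
print(tcp(tub(.018,.006,.009),.2755,-3))
E
```

```text
(0.018, 0.006, 0.05, -3) [-0.27, -0.05, -3.28] [0.8, -2.9, -0.0]
(0.018, 0.006, 0.02, -3) [-0.27, -0.05, -6.28] [0.8, -2.9, -0.0]
(0.018, 0.006, 0.009, -3) [-0.27, -0.05, -7.38] [0.8, -2.9, -0.0]
(0.0, 0.006, 0.009, -3) [-2.01, -0.54, -7.38] [0.8, -2.9, -0.0]
(-0.04, 0.006, 0.009, -3) [-5.86, -1.62, -7.38] [0.8, -2.9, -0.0]
[0.61525736 0.32453979 0.05623912]
```

>>> drive_tool(deltas=[{"hand": 0, "offset": [-0.27, -0.05, -1.5], "angular": [0.8, -2.9, 0]}, {"hand": 0, "offset": [-0.27, -0.05, -3.3], "angular": [0.8, -2.9, 0]}, {"hand": 0, "offset": [-0.27, -0.05, -5], "angular": [0.8, -2.9, 0]}, {"hand": 0, "offset": [-0.27, -0.05, -6.3], "angular": [0.8, -2.9, 0]}, {"hand": 0, "offset": [-0.27, -0.05, -7], "angular": [0.8, -2.9, 0]}, {"hand": 0, "offset": [-0.27, -0.05, -7.4], "angular": [0.8, -2.9, 0]}, {"hand": 0, "offset": [-0.27, -0.05, -7.4], "angular": [0.8, -2.9, 0]}])

```text
time: 7.88
tool_pos: [0.6148, 0.3252, 0.056]
tcp_rot: [-0.425, 3.06, 0.011]
wrist_force: [0.0, -0.0, -1.5]
width: 0.201
```

Run:
```python
from h import *
c0=np.array([.6153,.3245,.056])
plan(c0,-3,[(x,.006,.0075,-3) for x in(.012,0,-.013,-.027,-.041,-.055,-.069,-.082)])
c1=tcp(tub(-.082,.006,.0075),.2755,-3);print(c1)
plan(c1,-3,[(-.094,.006,.0075,-2),(-.102,.006,.008,0),(-.108,.006,.012,4),(-.113,.006,.017,8),(-.118,.006,.022,12),(-.122,.006,.027,17),(-.122,.006,.03,22),(-.120,.006,.035,25)])
```

```text
(0.012, 0.006, 0.0075, -3) [-0.58, -0.16, -0.13] [-0.0, 0.0, 0.0]
(0, 0.006, 0.0075, -3) [-1.74, -0.49, -0.13] [-0.0, 0.0, 0.0]
(-0.013, 0.006, 0.0075, -3) [-2.99, -0.84, -0.13] [-0.0, 0.0, 0.0]
(-0.027, 0.006, 0.0075, -3) [-4.33, -1.22, -0.13] [-0.0, 0.0, 0.0]
(-0.041, 0.006, 0.0075, -3) [-5.68, -1.6, -0.13] [-0.0, 0.0, 0.0]
(-0.055, 0.006, 0.0075, -3) [-7.03, -1.98, -0.13] [-0.0, 0.0, 0.0]
(-0.069, 0.006, 0.0075, -3) [-8.38, -2.36, -0.13] [-0.0, 0.0, 0.0]
(-0.082, 0.006, 0.0075, -3) [-9.63, -2.72, -0.13] [-0.0, 0.0, 0.0]
[0.51902843 0.29733698 0.05473912]
(-0.094, 0.006, 0.0075, -2) [-1.08, -0.3, -0.25] [-0.3, 1.0, 0.0]
(-0.102, 0.006, 0.008, 0) [-1.71, -0.48, -0.71] [-0.8, 2.9, 0.0]
(-0.108, 0.006, 0.012, 4) [-2.05, -0.58, -1.35] [-1.9, 6.7, 0.0]
(-0.113, 0.006, 0.017, 8) [-2.37, -0.67, -1.9] [-3.0, 10.6, 0.0]
(-0.118, 0.006, 0.022, 12) [-2.76, -0.78, -2.46] [-4.1, 14.4, 0.0]
(-0.122, 0.006, 0.027, 17) [-3.13, -0.89, -3.28] [-5.4, 19.2, 0.0]
(-0.122, 0.006, 0.03, 22) [-3.23, -0.91, -4.31] [-6.8, 24.1, 0.0]
(-0.12, 0.006, 0.035, 25) [-3.15, -0.89, -4.6] [-7.6, 26.9, 0.0]
```

>>> drive_tool(deltas=[{"hand": 0, "offset": [-0.6, -0.15, -0.1], "angular": [0, 0, 0]}, {"hand": 0, "offset": [-1.75, -0.5, -0.13], "angular": [0, 0, 0]}, {"hand": 0, "offset": [-3, -0.85, -0.13], "angular": [0, 0, 0]}, {"hand": 0, "offset": [-4.35, -1.2, -0.13], "angular": [0, 0, 0]}, {"hand": 0, "offset": [-5.7, -1.6, -0.13], "angular": [0, 0, 0]}, {"hand": 0, "offset": [-7, -2, -0.13], "angular": [0, 0, 0]}, {"hand": 0, "offset": [-8.4, -2.4, -0.13], "angular": [0, 0, 0]}, {"hand": 0, "offset": [-9.6, -2.7, -0.13], "angular": [0, 0, 0]}])

```text
time: 8.88
tool_pos: [0.5182, 0.2979, 0.055]
tcp_rot: [-0.425, 3.059, 0.011]
wrist_force: [2.0, 0.0, 0.8]
width: 0.202
```

Run:
```python
from h import *
s=bot.read_state();print(s['tool_pos'],s['wrist_force'],s['width'])
c1=np.array([.5193,.2975,.0547])
W=[(-.094,.006,.0075,-2),(-.102,.006,.008,-.5)]
for h in(.004,.01,.016,.022,.028,.034,.040): W.append((-.1035-h,.006,.0085+h,float(np.degrees(np.arcsin(h/.092)))*.93))
W.append((-.137,.006,.055,25))
plan(c1,-3,W)
snap('scene','i_sc.png')
```

```text
[0.51815787 0.2978899  0.05503585] [2.02425472 0.04995535 0.79558563] 0.20223223081517167
(-0.094, 0.006, 0.0075, -2) [-1.1, -0.32, -0.25] [-0.3, 1.0, 0.0]
(-0.102, 0.006, 0.008, -0.5) [-1.77, -0.51, -0.58] [-0.7, 2.4, 0.0]
(-0.1075, 0.006, 0.0125, 2.3174729231513003) [-2.12, -0.61, -0.86] [-1.4, 5.1, 0.0]
(-0.11349999999999999, 0.006, 0.018500000000000003, 5.803321921379715) [-2.53, -0.72, -1.17] [-2.4, 8.5, 0.0]
(-0.1195, 0.006, 0.0245, 9.314331456473148) [-2.99, -0.85, -1.49] [-3.3, 11.8, 0.0]
(-0.1255, 0.006, 0.0305, 12.866757961055393) [-3.5, -1.0, -1.83] [-4.3, 15.3, 0.0]
(-0.1315, 0.006, 0.036500000000000005, 16.47860664226857) [-4.07, -1.16, -2.19] [-5.3, 18.7, 0.0]
(-0.1375, 0.006, 0.0425, 20.170589224871275) [-4.7, -1.34, -2.57] [-6.3, 22.3, 0.0]
(-0.1435, 0.006, 0.0485, 23.96745941871212) [-5.4, -1.53, -2.97] [-7.3, 26.0, 0.0]
(-0.137, 0.006, 0.055, 25) [-4.82, -1.37, -2.59] [-7.6, 26.9, 0.0]
```

>>> drive_tool(deltas=[{"hand": 0, "offset": [-1.1, -0.3, -0.25], "angular": [-0.3, 1, 0]}, {"hand": 0, "offset": [-1.75, -0.5, -0.55], "angular": [-0.7, 2.4, 0]}, {"hand": 0, "offset": [-2.1, -0.6, -0.85], "angular": [-1.4, 5.1, 0]}, {"hand": 0, "offset": [-2.55, -0.7, -1.15], "angular": [-2.4, 8.5, 0]}, {"hand": 0, "offset": [-3, -0.85, -1.45], "angular": [-3.3, 11.8, 0]}, {"hand": 0, "offset": [-3.5, -1, -1.8], "angular": [-4.3, 15.3, 0]}, {"hand": 0, "offset": [-4.05, -1.15, -2.15], "angular": [-5.3, 18.7, 0]}, {"hand": 0, "offset": [-4.05, -1.15, -2.15], "angular": [-5.3, 18.7, 0]}])

```text
time: 9.93
tool_pos: [0.4772, 0.2859, 0.0314]
tcp_rot: [0.392, -2.826, 0.059]
wrist_force: [-0.3, -0.1, -1.5]
width: 0.205
```

Run:
```python
from h import *
s=bot.read_state();print(s['tool_pos'],s['wrist_force'],s['width'])
f=snap('scene','j_sc.png')['frame'];u,v=w2px('scene',tub(-.08,0,.02)).astype(int)
i=cv2.imread('pics/i_sc.png')
k=np.hstack([cv2.resize(x[v-35:v+35,u-35:u+35],(390,390),interpolation=cv2.INTER_CUBIC) for x in(i,f)]);cv2.imwrite('pics/j.png',k)
```

```text
[0.47715043 0.28593739 0.03136768] [-0.33330359 -0.12661358 -1.47802463] 0.20495647072326148
```

View pics/j.png

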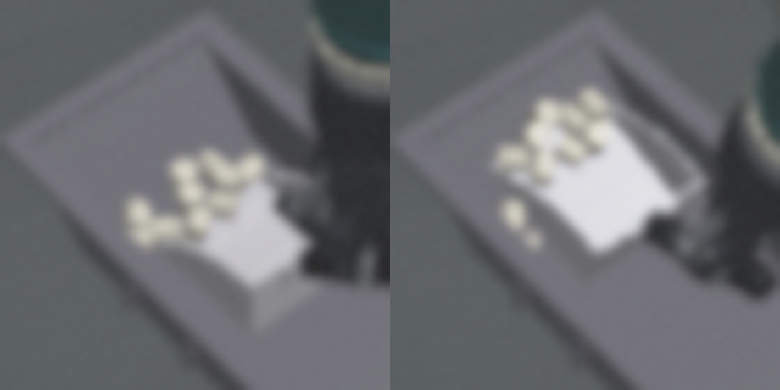

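The view shows about eight chips in the front of the pan (400–610, 90–175) and two left beside it at (515,212) and (532,238). Now tip the mouth well up while lifting over the tub, so that chips at the lip slide back into the pan or drop into the tub.

Run:
```python
from h import *
c1=np.array([.5193-.0405,.2975-.0115,.0547-.0215])
plan(c1,16.4,[(-.1375,.006,.0435,20.5),(-.138,.006,.053,25),(-.134,.006,.067,31),(-.128,.006,.085,37),(-.12,.006,.105,42),(-.11,.006,.125,45),(-.11,.006,.125,45)])
```

```text
(-0.1375, 0.006, 0.0435, 20.5) [-0.66, -0.19, -0.41] [-1.1, 3.9, 0.0]
(-0.138, 0.006, 0.053, 25) [-0.86, -0.25, -0.64] [-2.3, 8.3, 0.0]
(-0.134, 0.006, 0.067, 31) [-0.82, -0.24, -0.8] [-4.0, 14.0, 0.0]
(-0.128, 0.006, 0.085, 37) [-0.74, -0.21, -0.5] [-5.6, 19.8, 0.0]
(-0.12, 0.006, 0.105, 42) [-0.5, -0.14, 0.29] [-7.0, 24.6, 0.0]
(-0.11, 0.006, 0.125, 45) [0.1, 0.02, 1.59] [-7.8, 27.5, 0.0]
(-0.11, 0.006, 0.125, 45) [0.1, 0.02, 1.59] [-7.8, 27.5, 0.0]
```

>>> drive_tool(deltas=[{"hand": 0, "offset": [-0.65, -0.2, -0.4], "angular": [-1.1, 3.9, 0]}, {"hand": 0, "offset": [-0.85, -0.25, -0.6], "angular": [-2.3, 8.3, 0]}, {"hand": 0, "offset": [-0.8, -0.25, -0.6], "angular": [-4, 14, 0]}, {"hand": 0, "offset": [-0.7, -0.2, 0.2], "angular": [-5.6, 19.8, 0]}, {"hand": 0, "offset": [-0.5, -0.15, 1.5], "angular": [-7, 24.6, 0]}, {"hand": 0, "offset": [0.1, 0, 3.5], "angular": [-7.8, 27.5, 0]}, {"hand": 0, "offset": [0.1, 0, 5], "angular": [-7.8, 27.5, 0]}, {"hand": 0, "offset": [0.1, 0, 5], "angular": [-7.8, 27.5, 0]}])

```text
time: 10.98
tool_pos: [0.4798, 0.287, 0.0845]
tcp_rot: [0.326, -2.342, 0.134]
wrist_force: [-0.3, -0.9, -2.3]
width: 0.204
```

>>> drive_tool(deltas=[{"hand": 0, "offset": [0, 0, 0], "angular": [0, 0, 0]}, {"hand": 0, "offset": [0, 0, 2], "angular": [1.4, -4.8, 0]}, {"hand": 0, "offset": [0, 0, 4], "angular": [2.7, -9.6, 0]}, {"hand": 0, "offset": [0, 0, 6], "angular": [4.1, -14.4, 0]}, {"hand": 0, "offset": [0, 0, 8], "angular": [5.4, -19.2, 0]}, {"hand": 0, "offset": [0, 0, 10], "angular": [6.8, -24, 0]}, {"hand": 0, "offset": [0, 0, 10], "angular": [6.8, -24, 0]}])

```text
time: 11.85
tool_pos: [0.4787, 0.2868, 0.1862]
tcp_rot: [0.386, -2.772, 0.067]
wrist_force: [-0.1, -0.3, -2.0]
width: 0.204
```

Run:
```python
from h import *
s=bot.read_state();print(s['tool_pos'],s['tcp_rot'],s['wrist_force'],s['width'],s['q'])
f=snap('scene','k_sc.png')['frame'];snap('top','k_top.png')
p=w2px('scene',tcp(s['tool_pos'],.2755,20.6,(-.1,0,-.03)));print(p)
q=w2px('scene',tub(-.06,0,.008)).astype(int);p=p.astype(int)
k=np.hstack([cv2.resize(f[y-35:y+35,x-35:x+35],(390,390),interpolation=cv2.INTER_CUBIC) for x,y in(p,q)]);cv2.imwrite('pics/k.png',k)
# yellowish chip pixels
def mask(i): h=cv2.cvtColor(i,cv2.COLOR_BGR2HSV);return ((h[...,1]>30)&(h[...,1]<110)&(h[...,0]>15)&(h[...,0]<40)&(h[...,2]>150)).astype(np.uint8)
m=mask(f);n,l,st,c=cv2.connectedComponentsWithStats(m)
for a,b in zip(st[1:],c[1:]):
    if a[4]>3: print(a[4],b.round(0))
```

```text
[0.47866146 0.28679207 0.18617693] [ 0.3864847  -2.77168958  0.06669134] [-0.0707053  -0.3314706  -1.95492654] 0.20413658499003362 [ 0.45356914  0.30091278  1.61231284  0.0600257   1.56888491 -1.4047583 ]
[273.38040269 111.09449898]
213 [76. 17.]
156 [111.  13.]
34 [136.   7.]
29 [149.   6.]
12 [168.   2.]
2141 [419.  19.]
253 [42. 24.]
70 [336.  27.]
6 [414.  49.]
464 [384.  77.]
```

Run:
```python
from h import *
for n in('a','k'):
    f=cv2.imread(f'pics/{n}_sc.png').astype(int);d=f[...,2]-f[...,0]
    m=((d>12)&(f[...,1]>120)).astype(np.uint8);m[:60]=0;m[:, :230]=0;m[:,350:]=0;m[230:]=0
    N,l,st,c=cv2.connectedComponentsWithStats(m)
    print(n,m.sum(),[(int(a[4]),b.round(0).tolist()) for a,b in zip(st[1:],c[1:]) if a[4]>3])
print([w2px('scene',tub(x,y,.016)).round().tolist() for x,y in((-.1,0),(-.06,-.04),(-.06,.04),(0,0))])
```

```text
a 58 [(5, [274.0, 142.0]), (6, [270.0, 144.0]), (5, [282.0, 145.0]), (4, [263.0, 150.0]), (4, [274.0, 150.0]), (4, [284.0, 152.0]), (4, [268.0, 155.0]), (4, [275.0, 158.0]), (22, [284.0, 161.0])]
k 48 [(26, [284.0, 113.0]), (7, [274.0, 117.0]), (4, [280.0, 118.0]), (4, [276.0, 146.0]), (4, [266.0, 150.0])]
[[268.0, 145.0], [266.0, 158.0], [284.0, 146.0], [287.0, 163.0]]
```

Two chips remain in the tub, at (276,146) and (266,150), and the other eight are in the pan around (280,115). Before carrying, I check that the dump pose is reachable with a quick planar-arm fit.

Run:
```python
from h import *
from scipy.optimize import least_squares
D=np.array([[.2647,1.6053,1.2737,.6742,.1917],[.2672,1.7209,1.1611,.6498,.1289],[.2460,1.6779,1.2135,.6576,.1653],[.3478,1.6149,1.1807,.697,.1296],[.3009,1.6123,1.5689,.558,.1862]])
def fk(p,q):
    a1,h,a2,a3,L=p;s=np.cumsum(q,-1)
    return np.stack([a1+a2*np.sin(s[...,0])+a3*np.sin(s[...,1])+L*np.sin(s[...,2]),h+a2*np.cos(s[...,0])+a3*np.cos(s[...,1])+L*np.cos(s[...,2])],-1)
f=least_squares(lambda p:(fk(p,D[:,:3])-D[:,3:]).ravel()*1000,[0,.36,.46,.42,.25],bounds=([-.02,.1,.3,.3,.1],[.02,.6,.6,.6,.4]));print(f.x.round(3),f.fun.round(1))
C=np.array([.504,-.277])
for yaw in(-.35,):
  n=np.array([-np.sin(yaw),np.cos(yaw)]);F=np.array([np.cos(yaw),np.sin(yaw)])
  for p in(20,0,-30,-50,-60):
    l=[*(C+.065*n+.03*F),.185];T=tcp(l,yaw,p);r=np.hypot(*T[:2])
    g=least_squares(lambda q:np.r_[fk(f.x,q)-[r,T[2]],q.sum()-(np.pi+np.radians(p))],[.3,1.4,.9]);print(p,T.round(3),round(r,3),np.arctan2(T[1],T[0]).round(2),g.x.round(2),g.cost)
```

```text
[-0.001  0.247  0.511  0.568  0.381] [ 0.   0.3  0.1  0.1 -0.   0.2 -0.   0.1 -0.1 -0.7]
20 [ 0.697 -0.278  0.172] 0.75 -0.38 [0.69 1.08 1.72] 1.2627937459358228e-29
0 [ 0.693 -0.277  0.225] 0.746 -0.38 [0.38 1.39 1.37] 5.62438678797743e-23
-30 [ 0.655 -0.263  0.293] 0.706 -0.38 [-0.07  1.88  0.81] 1.219036679229103e-24
-50 [ 0.615 -0.248  0.323] 0.663 -0.38 [-0.34  2.2   0.41] 4.645780763817924e-17
-60 [ 0.591 -0.24   0.332] 0.638 -0.39 [-0.46  2.36  0.2 ] 7.703719777548943e-30
```

>>> drive_tool(deltas=[{"hand": 0, "offset": [0.5, -1, 2], "angular": [0, 0, -1]}, {"hand": 0, "offset": [1.5, -3.5, 5], "angular": [0, 0, -3]}, {"hand": 0, "offset": [3, -7, 8], "angular": [0, 0, -5]}, {"hand": 0, "offset": [4.5, -11, 9.5], "angular": [0, 0, -8]}, {"hand": 0, "offset": [6, -15.5, 9.5], "angular": [0, 0, -11]}, {"hand": 0, "offset": [7.7, -20, 9.5], "angular": [0, 0, -14]}, {"hand": 0, "offset": [9.3, -24.5, 9.5], "angular": [0, 0, -17]}, {"hand": 0, "offset": [11, -29, 9.5], "angular": [0, 0, -20]}])

```text
time: 12.95
tool_pos: [0.5897, -0.006, 0.2777]
tcp_rot: [-0.106, -2.787, -0.018]
wrist_force: [0.4, 0.6, -3.6]
width: 0.201
```

>>> drive_tool(deltas=[{"hand": 0, "offset": [1.7, -4.5, 0], "angular": [0, 0, -3]}, {"hand": 0, "offset": [3.4, -9, 0], "angular": [0, 0, -6]}, {"hand": 0, "offset": [5.1, -13.5, 0], "angular": [0, 0, -9]}, {"hand": 0, "offset": [6.8, -18, 0], "angular": [0, 0, -12]}, {"hand": 0, "offset": [8.4, -22, 0], "angular": [0, 0, -14.5]}, {"hand": 0, "offset": [9.7, -25.5, 0], "angular": [0, 0, -16.5]}, {"hand": 0, "offset": [10.7, -28, 0], "angular": [0, 0, -17.6]}, {"hand": 0, "offset": [10.7, -28, 0], "angular": [0, 0, -17.6]}])

```text
time: 13.95
tool_pos: [0.6955, -0.2872, 0.2755]
tcp_rot: [-0.534, -2.741, -0.094]
wrist_force: [0.6, 0.6, -2.5]
width: 0.203
```

Run:
```python
from h import *
s=bot.read_state();R=Ro.from_rotvec(s['tcp_rot']).as_matrix();print(s['tool_pos'],s['wrist_force'],s['width'],s['q'].round(2));print(R.round(3))
c0=np.array([.4798+.217,.286-.57,.1832+.095]);print(c0)
pos=lambda x,y,z:np.array([x,y,z])
print('cmd lip',c0-(tcp([0,0,0],-.38,20)))
L=(.556,-.228)
plan(c0,20,[(*L,.26,10),(*L,.235,0),(*L,.215,-9),(*L,.20,-18),(*L,.19,-26),(*L,.187,-34),(*L,.187,-42),(*L,.187,-50),(*L,.187,-55),(*L,.187,-58)],yaw=-.38,pos=pos)
f=snap('scene','l_sc.png')['frame'].astype(int)
print('lip px',w2px('scene',c0-tcp([0,0,0],-.38,20)))
```

```text
[ 0.69552723 -0.28721954  0.27550097] [ 0.55565736  0.61655282 -2.49474034] 0.20300890006407155 [-0.42  0.67  0.92 -0.01  1.9  -1.61]
[[-0.869  0.375 -0.322]
 [ 0.352  0.927  0.129]
 [ 0.346 -0.001 -0.938]]
[ 0.6968 -0.284   0.2782]
cmd lip [ 0.55594125 -0.22773922  0.29126513]
(0.556, -0.228, 0.26, 10) [0.0, -0.02, -0.47] [-3.7, -9.3, -0.0]
(0.556, -0.228, 0.235, 0) [-0.43, 0.15, -0.36] [-7.4, -18.6, -0.0]
(0.556, -0.228, 0.215, -9) [-1.17, 0.44, -0.11] [-10.8, -26.9, -0.0]
(0.556, -0.228, 0.2, -18) [-2.23, 0.87, 0.49] [-14.1, -35.3, -0.0]
(0.556, -0.228, 0.19, -26) [-3.42, 1.34, 1.18] [-17.1, -42.7, -0.0]
(0.556, -0.228, 0.187, -34) [-4.82, 1.9, 2.38] [-20.0, -50.1, -0.0]
(0.556, -0.228, 0.187, -42) [-6.4, 2.53, 3.66] [-23.0, -57.6, -0.0]
(0.556, -0.228, 0.187, -50) [-8.12, 3.22, 4.69] [-26.0, -65.0, -0.0]
(0.556, -0.228, 0.187, -55) [-9.26, 3.68, 5.19] [-27.8, -69.6, -0.0]
(0.556, -0.228, 0.187, -58) [-9.96, 3.96, 5.44] [-28.9, -72.4, -0.0]
lip px [119.49342445 193.85343784]
```

>>> drive_tool(deltas=[{"hand": 0, "offset": [0, 0, -0.5], "angular": [-3.7, -9.3, 0]}, {"hand": 0, "offset": [-0.4, 0.15, -0.4], "angular": [-7.4, -18.6, 0]}, {"hand": 0, "offset": [-1.2, 0.45, -0.4], "angular": [-10.8, -26.9, 0]}, {"hand": 0, "offset": [-2.2, 0.85, 0.3], "angular": [-14.1, -35.3, 0]}, {"hand": 0, "offset": [-3.4, 1.35, 1.2], "angular": [-17.1, -42.7, 0]}, {"hand": 0, "offset": [-4.8, 1.9, 2.4], "angular": [-20, -50.1, 0]}, {"hand": 0, "offset": [-6.4, 2.5, 3.7], "angular": [-23, -57.6, 0]}, {"hand": 0, "offset": [-8.1, 3.2, 4.7], "angular": [-26, -65, 0]}])

```text
time: 15.0
tool_pos: [0.6136, -0.2497, 0.3253]
tcp_rot: [0.429, 2.235, -0.201]
wrist_force: [-0.0, 0.7, -2.6]
width: 0.202
```

>>> drive_tool(deltas=[{"hand": 0, "offset": [-1.1, 0.45, 0.5], "angular": [-1.8, -4.6, 0]}, {"hand": 0, "offset": [-1.1, 0.45, 0.5], "angular": [-1.8, -4.6, 0]}, {"hand": 0, "offset": [-1.1, 0.45, 0.5], "angular": [-1.8, -4.6, 0]}, {"hand": 0, "offset": [-1.1, 0.45, 0.5], "angular": [-1.8, -4.6, 0]}, {"hand": 0, "offset": [-1.1, 0.45, 0.5], "angular": [-1.8, -4.6, 0]}, {"hand": 0, "offset": [-1.1, 0.45, 0.5], "angular": [-1.8, -4.6, 0]}])

```text
time: 15.75
tool_pos: [0.6046, -0.2472, 0.3303]
tcp_rot: [0.415, 2.153, -0.215]
wrist_force: [-0.2, -0.7, -1.4]
width: 0.205
```

Run:
```python
from h import *
s=bot.read_state();R=Ro.from_rotvec(s['tcp_rot']).as_matrix();print(s['tool_pos'],s['wrist_force'],s['width'],s['q'].round(2));print('pitch',np.degrees(np.arctan2(R[2,0],-R[2,2])))
f=snap('scene','m_sc.png')['frame'].astype(int);snap('top','m_top.png')
d=f[...,2]-f[...,0];a=cv2.imread('pics/a_sc.png').astype(int);d0=a[...,2]-a[...,0]
m=((d>d0+9)&(f[...,1]>100)).astype(np.uint8)
N,l,st,c=cv2.connectedComponentsWithStats(m);print([(int(a[4]),b.round(0).tolist()) for a,b in zip(st[1:],c[1:]) if a[4]>3])
print('bowl c',w2px('scene',[.504,-.277,.09]),'lip',w2px('scene',s['tool_pos']-tcp([0,0,0],-.38,-55)))
```

```text
[ 0.60463304 -0.24717363  0.33028167] [-0.17762747 -0.69541439 -1.39452682] 0.20465342669825703 [-0.47 -0.41  2.28  0.23  0.32 -1.84]
pitch -54.8487011197958
[(131, [151.0, 10.0]), (116, [174.0, 5.0]), (288, [379.0, 12.0]), (25, [126.0, 5.0]), (29, [387.0, 13.0]), (165, [197.0, 24.0]), (152, [345.0, 33.0]), (56, [210.0, 34.0]), (92, [126.0, 40.0]), (14, [124.0, 54.0]), (171, [106.0, 98.0]), (7, [276.0, 146.0]), (11, [267.0, 149.0]), (6, [261.0, 154.0]), (17, [124.0, 192.0]), (12, [153.0, 208.0]), (60, [143.0, 221.0])]
bowl c [119.76280348 222.14127027] lip [131.55514136 214.76657639]
```

Wrist force is back to the empty-scoop level (−1.4 N) and new blobs appear in the bowl. Level the scoop over the bowl, then return it.

>>> drive_tool(deltas=[{"hand": 0, "offset": [0, 0, 0.5], "angular": [3.4, 8.5, 0]}, {"hand": 0, "offset": [0, 0, 1], "angular": [6.8, 17, 0]}, {"hand": 0, "offset": [0, 0, 1.5], "angular": [10.2, 25.6, 0]}, {"hand": 0, "offset": [0, 0, 1.5], "angular": [13.6, 34.1, 0]}, {"hand": 0, "offset": [0, 0, 1.5], "angular": [17, 42.6, 0]}, {"hand": 0, "offset": [0, 0, 1.5], "angular": [20.4, 51.1, 0]}, {"hand": 0, "offset": [0, 0, 1.5], "angular": [20.4, 51.1, 0]}])

```text
time: 16.73
tool_pos: [0.6069, -0.2482, 0.341]
tcp_rot: [-0.593, -3.079, -0.001]
wrist_force: [-1.1, 0.5, -2.6]
width: 0.201
```

>>> drive_tool(deltas=[{"hand": 0, "offset": [0.8, 4, 0], "angular": [0, 0, 4]}, {"hand": 0, "offset": [1.7, 9, 0], "angular": [0, 0, 10]}, {"hand": 0, "offset": [2.6, 14, 0], "angular": [0, 0, 16]}, {"hand": 0, "offset": [3.5, 19, -2], "angular": [0, 0, 22]}, {"hand": 0, "offset": [4.4, 24, -7], "angular": [0, 0, 27]}, {"hand": 0, "offset": [5.1, 27.9, -12], "angular": [0, 0, 30.4]}, {"hand": 0, "offset": [5.1, 27.9, -17], "angular": [0, 0, 30.4]}, {"hand": 0, "offset": [5.1, 27.9, -20.6], "angular": [0, 0, 30.4]}])

```text
time: 17.73
tool_pos: [0.6531, 0.0333, 0.1368]
tcp_rot: [0.238, -3.13, 0.001]
wrist_force: [0.1, 0.5, -2.1]
width: 0.2
```

>>> drive_tool(deltas=[{"hand": 0, "offset": [0, 0, 0], "angular": [0, 0, 0]}, {"hand": 0, "offset": [0, 0, 0], "angular": [0, 0, 0]}])

```text
time: 17.98
tool_pos: [0.6564, 0.0318, 0.1419]
tcp_rot: [-0.235, 3.13, -0.002]
wrist_force: [0.2, -0.3, -1.7]
width: 0.205
```

Run:
```python
from h import *
s=bot.read_state();R=Ro.from_rotvec(s['tcp_rot']).as_matrix();print(s['tool_pos'],s['wrist_force'],s['width'],s['q'].round(2));print(R.round(3))
f=snap('scene','n_sc.png')['frame'];snap('top','n_top.png')
cv2.imwrite('pics/n.png',np.hstack([cv2.resize(f[165:270,55:160],(400,400),interpolation=cv2.INTER_CUBIC),cv2.resize(f[120:260,200:340],(400,400),interpolation=cv2.INTER_CUBIC)]))
th=.15;Rz=Ro.from_euler('z',th)
for x,y,h in((-.046,.042,0),(-.046,-.042,0),(.046,-.042,.0),(.046,.042,.046)):print(w2px('scene',s['tool_pos']+Rz.apply([x-.101,y,h-.0396])).round(1),end=' ')
```

```text
[0.65636791 0.03184738 0.14194542] [ 0.17189711 -0.25039283 -1.66040715] 0.20470518987991168 [ 0.01  0.26  1.7  -0.    1.18 -1.71]
[[-0.989 -0.149  0.002]
 [-0.149  0.989 -0.001]
 [-0.002 -0.001 -1.   ]]
[227.  181.7] [202.  194.4] [217.  217.9] [241.8 196. ]
```

>>> drive_tool(deltas=[{"hand": 0, "offset": [0, 0, -3], "angular": [0, 0, 0]}, {"hand": 0, "offset": [0, 0, -6], "angular": [0, 0, 0]}, {"hand": 0, "offset": [0, 0, -8.5], "angular": [0, 0, 0]}, {"hand": 0, "offset": [0, 0, -9.6], "angular": [0, 0, 0]}, {"hand": 0, "offset": [0, 0, -10], "angular": [0, 0, 0]}, {"hand": 0, "offset": [0, 0, -10.1], "angular": [0, 0, 0]}, {"hand": 0, "offset": [0, 0, -10.1], "angular": [0, 0, 0]}, {"hand": 0, "offset": [0, 0, -10.1], "angular": [0, 0, 0]}])

```text
time: 19.08
tool_pos: [0.6565, 0.0319, 0.0397]
tcp_rot: [-0.236, 3.132, -0.002]
wrist_force: [-0.3, -0.8, 2.1]
width: 0.206
```

On the bench (force changed from −1.7 to +2.1 N). Release and retreat.

>>> drive_tool(deltas=[{"hand": 1, "offset": [0, 0, 0], "angular": [0, 0, 0]}, {"hand": 1, "offset": [0, 0, 0], "angular": [0, 0, 0]}, {"hand": 1, "offset": [0, 0, 0], "angular": [0, 0, 0]}, {"hand": 1, "offset": [0, 0, 0], "angular": [0, 0, 0]}, {"hand": 1, "offset": [0, 0, 0], "angular": [0, 0, 0]}, {"hand": 1, "offset": [0, 0, 3], "angular": [0, 0, 0]}, {"hand": 1, "offset": [0, 0, 8], "angular": [0, 0, 0]}, {"hand": 1, "offset": [0, 0, 14], "angular": [0, 0, 0]}])

```text
time: 20.08
tool_pos: [0.6538, 0.032, 0.1779]
tcp_rot: [0.235, -3.127, 0.001]
wrist_force: [0.3, -0.2, 0.5]
width: 0.998
```

>>> drive_tool(deltas=[{"hand": 1, "offset": [0, 4, 4], "angular": [0, 0, 0]}, {"hand": 1, "offset": [0, 9, 6], "angular": [0, 0, 0]}, {"hand": 1, "offset": [0, 15, 6], "angular": [0, 0, 0]}, {"hand": 1, "offset": [0, 21, 6], "angular": [0, 0, 0]}, {"hand": 1, "offset": [0, 27, 6], "angular": [0, 0, 0]}, {"hand": 1, "offset": [0, 33, 6], "angular": [0, 0, 0]}, {"hand": 1, "offset": [0, 39, 6], "angular": [0, 0, 0]}, {"hand": 1, "offset": [0, 42, 6], "angular": [0, 0, 0]}])

```text
time: 21.08
tool_pos: [0.654, 0.4556, 0.2374]
tcp_rot: [0.24, -3.129, 0.001]
wrist_force: [0.6, -0.6, 0.4]
width: 1.003
```

Run:
```python
from h import *
s=bot.read_state();print(s['time'],s['tool_pos'],s['width'],s['wrist_force'])
f=snap('scene','o_sc.png')['frame'];t=snap('top','o_top.png')['frame']
r=lambda i,w,h:cv2.resize(i,(w,h),interpolation=cv2.INTER_CUBIC)
A=r(f[160:265,55:160],400,400);B=r(f[115:255,200:340],400,400);C=r(t[100:290,145:455],800,490)[:200] if 0 else None
cv2.imwrite('pics/o.png',np.vstack([np.hstack([A,B]),r(f[160:290,130:350],800,473)[:200]])[:400])
```

```text
21.075 [0.65402105 0.45561843 0.23740012] 1.0029018110552441 [ 0.59558645 -0.64106659  0.43133594]
```

View pics/o.png

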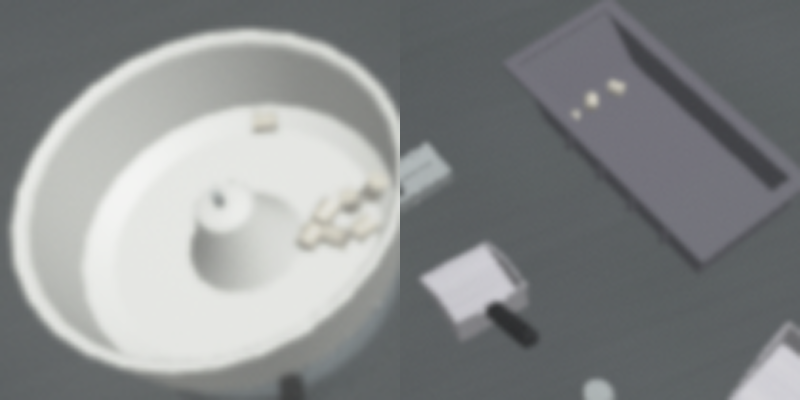

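The view shows seven chips in the bowl, at (263,120) and the group at (300–385, 180–245). Three are left in the tub at (576,114), (592,99) and (617,87), so all ten are accounted for. The scoop stands empty at (475,290) and the insert is in place. Handing in.

Run:
```python
from h import *
a=cv2.imread('pics/a_sc.png').astype(int);o=cv2.imread('pics/o_sc.png').astype(int)
d=abs(a-o).max(2)
for n,(u,v) in dict(pillar=(269,260),bush=(217,290),insert=(204,176),scoop=(226,217)).items(): print(n,d[v-14:v+14,u-14:u+14].mean().round(1))
print(bot.finish_job())
```

```text
pillar 2.2
bush 2.2
insert 2.5
scoop 4.7
the job is handed in; nothing more can be done
None
```

The job is handed in: seven chips went from the tub into the finisher bowl, and the scoop is back on the bench, standing on its flat bottom where it started. It took about 21 s of robot time.

**Final checks**
- **Chips:** the last picture shows seven in the bowl and three left in the tub. That accounts for all ten, so none were spilled.
- **Scoop:** it stands empty and free of the gripper, within a few millimetres of its starting place.
- **Bystanders:** the pillar, bush and insert look the same as in the first picture. The crops differ only by image noise.
- **Forces:** I only read the wrist force at the end of each move call, where the highest value was about 6 N. I have no record of any peak between readings.

**What failed or disagreed**
- **First grasp missed:** the fingers shut just above the handle without moving the scoop. In the picture the fingertips sat about 2.5 cm higher than the reported tool position suggested. I never found the cause. I went 2.5 cm lower and the second grasp held.
- **Chip count in the scoop:** my estimate from the image before dumping was eight. The final count is seven, with three left in the tub.

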